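# Draw the socket rail out of the half-opening organizer and hold it up

### The job

Slide the organizer's clear door, the one with the orange grip, fully open, then take the chrome socket rail out through the opening, which is shorter than the rail: tilt it so that its uncovered end comes out first and draw it out slantwise without forcing it against the organizer. Finish while still holding the rail in the gripper, level and still, about 10 cm or more above the top of the organizer; leave the door open and the other things on the shelf where they are.

Things in the scene. Friction and masses are not known exactly. Their poses are not given: they have to be found in the camera images.
- organizer: Grey plastic organizer, a trough fixed flat on the shelf, long axis its own y, 190 (x) x 320 (y) mm outside, 180 x 310 mm inside, walls 5 mm, floor 5 mm thick, rim 58 mm high. Origin: centre of its underside, on the shelf (z = 0). The half y < 0 is covered by a fixed panel; the half y = 0 to 155 mm is the opening, free from above once the sliding door is open.
- panel_edge (a point): Middle of the black edge of the fixed clear panel, at x = 0, y = 0 in the organizer's frame and 60 mm above the shelf. The panel is stiff, 4 mm thick (58 to 62 mm high) and reaches from here to the organizer's -y end over its full width; the opening reaches from here 155 mm towards +y.
- door (a joint): Travel in m of the sliding door, a clear plate 182 x 165 x 4 mm with black edges (63 to 67 mm high) that slides just above the fixed panel: 0 = shut (covers the opening), 0.16 = fully open at its stop (stacked over the fixed panel, edges in line). It moves along the organizer's -y as the value grows, friction about 1.5 N, and stays where it is left.
- door_grip (a point): Centre of the orange grip bar on the sliding door: 44 mm along the organizer's x, 14 mm along its y, standing from 67 mm to 93 mm above the shelf (this point at 80 mm). It lies at x = 0, y = 30 mm minus the door travel in the organizer's frame. Pinch it from above across its 14 mm, or push it along.
- rail_center (a point): Centre of the loose chrome socket rail, a stiff bar 250 mm long (its own y), 18 mm wide (x), 14 mm high (z), with dark clips and red end caps, 0.1 to 0.25 kg, balanced at this point. It lies on the organizer's floor (this point 12 mm above the shelf), roughly along the organizer's y, half under the fixed panel. Grip it across its 18 mm.
- rail_open_end (a point): Middle of the rail's +y end face, 125 mm from its centre, under the opening: the end to bring out first.
- rail_far_end (a point): Middle of the rail's -y end face, 125 mm from its centre, under the fixed panel at the start.
- level: Orange plastic spirit level, 24 x 230 x 50 mm, standing on its edge along its y, behind the organizer; origin at the centre of its underside. Leave alone.
- caster: Steel caster lying on its mounting plate, wheel up, plate 70 x 60 mm, 89 mm high; origin at the centre of its underside. Leave alone.
- jar: Clear glass jar with a metal cap, 72 mm across, 105 mm high; origin at the centre of its underside. Leave alone.
- tape: Yellow tape measure, 68 x 40 x 62 mm, standing; origin at the centre of its underside. Leave alone.
- socket: Deep chrome socket standing on end, 26 mm across, 62 mm high; origin at the centre of its underside. Leave alone.
- screwdriver: Screwdriver lying on the shelf, about 200 mm long along its x, handle to -x. Leave alone.

How it is judged:
By the outcome, as a careful person would: the job done as asked, in the order asked, and still so for the second after the job is handed in, while the arm keeps its last pose, push and grip.
It also fails if it takes over 51 s, if anything falls off the work surface, if the arm or the gripper's body presses on something with over 40 N, if the wrist force passes 120 N, or if a joint passes its speed limit or range.

### The arm

A 6-joint arm with a two-finger parallel gripper is mounted at the origin on the work surface. World frame = base frame: x ahead of the robot, y to its left, z up, the work surface at z = 0. Lengths are in mm, angles in rad, forces in N, time in s.
With the tool pointing down it reaches from about 350 to 775 mm from the base axis. Payload 7.3 kg.
Tool frame: the origin (TCP) lies between the finger pads; the fingertips stand 14 mm ahead of it and the grasp point (between the pads) lies 5 mm behind it; x points along the fingers, z is the direction in which the jaws open and shut, and the axes are right-handed (so a half turn about x gives the same grasp; the last joint's range is limited). The gripper opens to 92 mm and grips with 3 to 60 N. Pads are 19 mm wide; open, the fingers measure 130 mm over their backs; the gripper's body (75 mm by 190 mm) begins 47 mm behind the grasp point.
Start: joints at [-1.494, 0.342, 1.524, -0, 1.275, -0.146], TCP at [116.026, -512.039, 218.641] pointing down, gripper open.
Joint ranges: [-2.53, 2.53], [-0.77, 2.02], [0.04, 2.7], [-1, 4.14], [0.28, 2.66], [-3.11, 3.11]. Speed limits (rad/s): [2.57, 2.57, 3.14, 3.14, 3.14, 3.14].

### API

Orientations are given as a rotation vector (axis times angle).
In Python, from plant import robot gives the robot as it stands. Calls block until the motion is done:
- robot.move_pose(position, orientation): joint-space move of the TCP to a pose.
- robot.move_linear(position, attitude=None, velocity=150): straight line of the TCP; attitude=None keeps the orientation; velocity is the mean speed in mm/s.
- robot.goto_joints(angles): joint-space move.
- robot.grip(opening, effort=None): opening from 0.0 (shut) to 1.0 (fully open); effort is the grip in N (None keeps the last); returns when the fingers have stopped.
- robot.sleep(seconds).
- robot.ik(position, orientation): joint angles nearest the present ones, or None.
- robot.read_state(): the state.
- robot.camera(name): name is "side" or "top"; returns a dict with "image" (420x560x3 uint8, blue, green, red), "mtx" (3x3 intrinsics, pixels), "extrinsics" (4x4, takes a point from world to camera coordinates). Camera axes: x right, y down, z forward; pixel columns grow to the right and rows downward; lengths in mm; the calibration is good to about 2 mm. A picture is of the moment at which its call begins. There is no depth.
A pose or a line that the arm cannot do raises robot.Unreachable and nothing moves.
- robot.close_job(): hands the job in, once; it reports no verdict.
The state is a dict: "time": time; "joint_positions": joint angles; "joint_vel": joint speeds; "joint_torque": joint torques, N m; "tcp_pos": TCP position; "tool_rot": TCP orientation; "ft_force": force on the tool from outside, world axes, zero at the start; "ft_torque": the same for the moment, N m; "opening": opening from 0.0 (shut) to 1.0 (fully open).
Only numpy, scipy, OpenCV 4.12 (cv2) and the standard library are available. Lean on these libraries where they do the work, as an engineer would, in place of code of your own. Each camera call takes 0.05 s, during which the arm holds its last target. There are 200 camera calls.

## Working session

There is one attempt and no reset: what is moved stays moved. The work goes in short steps, each a Python script; the robot and the scene stay as the last script left them, time stands still between calls to the robot, and variables do not carry over. Pictures are saved under pics/ and viewed, on a budget of 10 in all, crops included, one or two more only if the job needs it, and the job is handed in when it is done.

```bash
ls; mkdir -p pics; python3 - <<'E'
from plant import robot
import cv2,numpy as np
for n in("side","top"):
    c=robot.camera(n);cv2.imwrite(f"pics/{n}0.png",c["image"]);print(n,c["mtx"].tolist(),np.round(c["extrinsics"],4).tolist())
s=robot.read_state();print(s["time"],s["tool_rot"],s["ft_force"])
E
```

```text
pics
side [[510.83527773021035, 0.0, 282.1070822024293], [0.0, 510.83527773021035, 211.30483099019364], [0.0, 0.0, 1.0]] [[0.9975, -0.067, -0.0214, -584.5039], [-0.0603, -0.6575, -0.751, 96.1717], [0.0363, 0.7504, -0.6599, 1396.375], [0.0, 0.0, 0.0, 1.0]]
top [[418.03911273978713, 0.0, 280.8350116800339], [0.0, 418.03911273978713, 208.8093254896489], [0.0, 0.0, 1.0]] [[0.0278, -0.9996, 0.0035, 3.1797], [-0.9983, -0.028, -0.0505, 591.4134], [0.0506, -0.0021, -0.9987, 1369.4027], [0.0, 0.0, 0.0, 1.0]]
0.1 [ 1.04452838  1.30731689 -1.04282129] [-0.63922878 -0.14603026 -0.06674319]
```

View pics/side0.png

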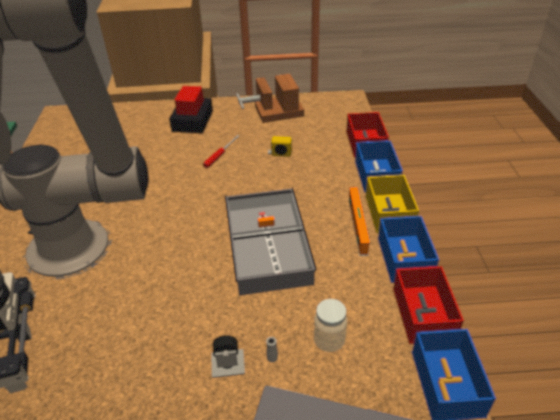

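View pics/top0.png

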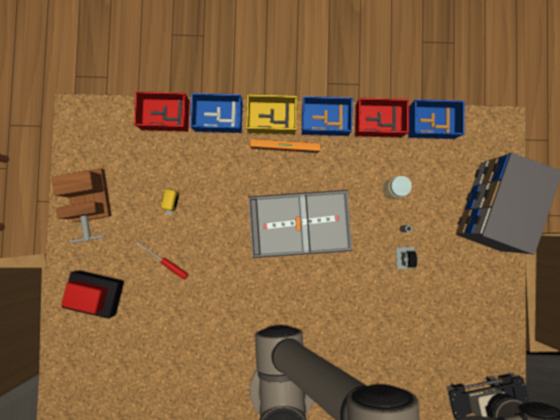

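The organizer's +y points to world +y (left in the top view): grip near (298,223), panel edge near (305,222), and rail caps near (265,226) and (338,218). Next I'll measure these precisely.

```bash
cat > h.py <<'E'
from plant import robot
import cv2,numpy as np
from scipy.spatial.transform import Rotation as R
def ray(c,u,v):
    E=c["extrinsics"];Rm=E[:3,:3];o=-Rm.T@E[:3,3];d=Rm.T@np.linalg.inv(c["mtx"])@[u,v,1];return o,d
def onz(c,u,v,z):
    o,d=ray(c,u,v);return (o+d*(z-o[2])/d[2])[:2].round(1)
def proj(c,p):
    q=c["extrinsics"][:3]@np.append(p,1);q=c["mtx"]@q;return q[:2]/q[2]
def blobs(c,lo,hi,roi,amin=2):
    h=cv2.cvtColor(c["image"],cv2.COLOR_BGR2HSV);m=cv2.inRange(h,lo,hi)
    k=np.zeros_like(m);x0,y0,x1,y1=roi;k[y0:y1,x0:x1]=m[y0:y1,x0:x1]
    n,_,st,ce=cv2.connectedComponentsWithStats(k)
    return [(ce[i].round(1).tolist(),st[i].tolist()) for i in range(1,n) if st[i][4]>=amin]
E
python3 - <<'E'
from h import *
t=robot.camera("top");s=robot.camera("side")
for n,c,roi in(("top",t,(245,185,355,262)),("side",s,(222,185,318,295))):
    print(n,"orange",blobs(c,(5,150,100),(20,255,255),roi))
    for lo,hi in(((0,100,60),(4,255,255)),((172,100,60),(180,255,255))):print(n,"red",blobs(c,lo,hi,roi))
a=cv2.resize(t["image"][180:268,240:360],None,fx=6,fy=6,interpolation=cv2.INTER_CUBIC)
b=cv2.resize(s["image"][183:298,218:322],None,fx=5,fy=5,interpolation=cv2.INTER_CUBIC)
cv2.imwrite("pics/t1.png",a);cv2.imwrite("pics/s1.png",b)
E
```

```text
top orange [([298.0, 223.2], [296, 217, 5, 13, 46])]
top red [([336.8, 217.7], [336, 216, 3, 4, 10]), ([264.9, 225.8], [264, 224, 3, 5, 12])]
top red []
side orange [([226.9, 185.9], [225, 185, 5, 4, 8]), ([238.0, 187.8], [231, 185, 14, 8, 32]), ([248.9, 186.5], [244, 185, 13, 7, 29]), ([258.0, 185.5], [258, 185, 1, 2, 2]), ([272.2, 186.4], [271, 185, 3, 3, 5]), ([276.0, 185.3], [275, 185, 3, 2, 3]), ([282.0, 185.8], [281, 185, 3, 3, 5]), ([290.7, 185.3], [290, 185, 2, 2, 3]), ([296.8, 186.1], [293, 185, 9, 5, 18]), ([222.7, 187.3], [222, 187, 2, 2, 3]), ([260.6, 188.0], [258, 187, 6, 3, 11]), ([269.0, 186.5], [269, 186, 1, 2, 2]), ([302.4, 190.6], [299, 186, 7, 10, 24]), ([308.0, 187.2], [307, 186, 3, 3, 6]), ([311.8, 189.9], [311, 187, 3, 7, 8]), ([249.0, 189.2], [248, 189, 3, 2, 4]), ([252.5, 188.8], [252, 188, 2, 3, 4]), ([316.5, 188.8], [316, 188, 2, 3, 4]), ([224.6, 191.2], [222, 190, 7, 4, 16]), ([232.3, 191.3], [232, 191, 2, 2, 3]), ([298.3, 194.6], [297, 191, 3, 8, 9]), ([309.8, 194.7], [305, 191, 13, 9, 35]), ([302.2, 197.5], [301, 197, 3, 2, 4]), ([313.6, 201.1], [310, 197
[... 2011 characters left out ...]
, 4, 3, 5]), ([234.5, 283.0], [234, 283, 2, 1, 2]), ([234.4, 286.4], [233, 285, 4, 3, 5]), ([316.3, 285.0], [316, 284, 2, 3, 3]), ([222.3, 287.0], [222, 286, 2, 3, 3]), ([313.2, 289.0], [313, 287, 2, 5, 5]), ([302.3, 290.7], [297, 289, 10, 6, 25]), ([223.8, 292.0], [222, 291, 4, 3, 5]), ([283.5, 291.5], [283, 291, 2, 2, 2]), ([232.0, 293.5], [232, 293, 1, 2, 2]), ([235.0, 293.3], [234, 293, 3, 2, 3]), ([279.3, 293.7], [279, 293, 2, 2, 3]), ([288.5, 292.0], [288, 292, 2, 1, 2]), ([308.0, 293.3], [307, 293, 3, 2, 3]), ([312.5, 293.5], [312, 293, 2, 2, 4]), ([315.2, 293.0], [315, 292, 2, 3, 4]), ([226.0, 294.0], [225, 294, 3, 1, 3])]
side red [([261.6, 213.2], [259, 212, 6, 4, 16])]
side red []
```

View pics/t1.png

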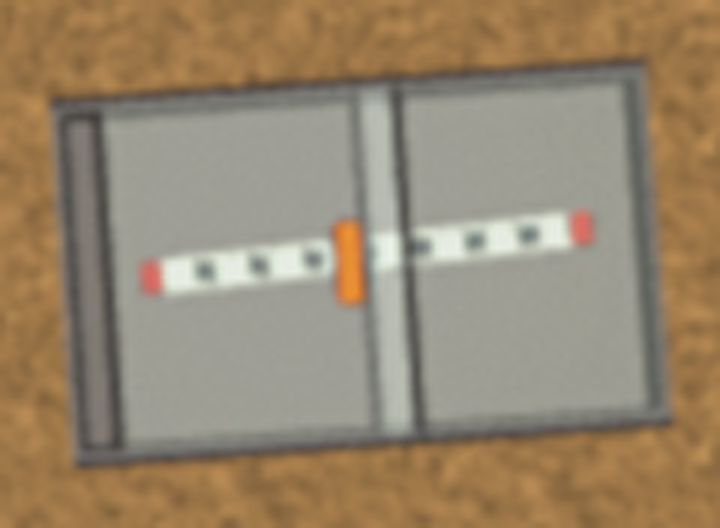

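View pics/s1.png

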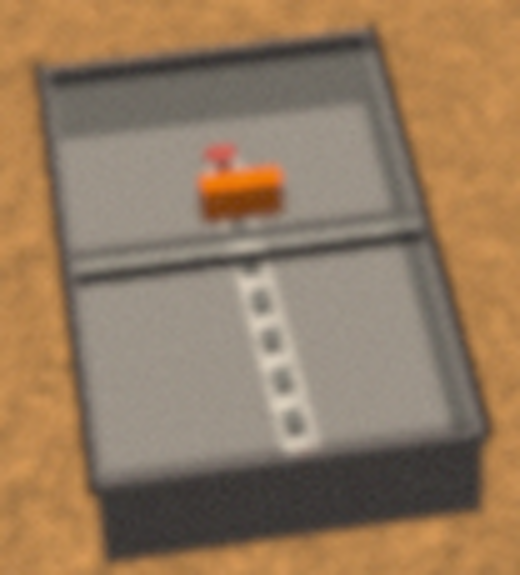

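Both views show the door already slightly ajar: an uncovered strip at the +y end, and a door/panel overlap strip at top-crop columns 360–410. The rail is nearly centred and a few degrees off the organizer's axis.

```bash
python3 - <<'E'
from h import *
t=robot.camera("top");s=robot.camera("side")
f=lambda p,k,o:((p[0]+.5)/k-.5+o[0],(p[1]+.5)/k-.5+o[1])
T=[f(p,6,(240,180)) for p in((52,98),(645,62),(668,425),(80,465))]
S=[f(p,5,(218,183)) for p in((40,68),(374,30),(488,435),(97,488))]
P=np.array([onz(t,*p,58) for p in T]);print("top rim",P.tolist(),P.mean(0))
Q=np.array([onz(s,*p,58) for p in S]);print("side rim",Q.tolist(),Q.mean(0))
for A,o in((P,"T"),(Q,"S")):
    c=A.mean(0); 
    e=(A[0]+A[3]-A[1]-A[2]) if o=="T" else (A[0]+A[1]-A[2]-A[3])
    print(o,np.linalg.norm(e)/2,"yaw",np.degrees(np.arctan2(-e[0],e[1])))
print("rail T",onz(t,336.8,217.7,19),onz(t,264.9,225.8,19))
print("rail S +end",onz(s,261.6,213.2,19),"near end top edge centre",onz(s,*f((300,447),5,(218,183)),19))
print("grip T top",onz(t,298,223.2,90),"S",onz(s,265.7,220.8,84))
print("panel edge T",onz(t,*f((368,250),6,(240,180)),62))
E
```

```text
top rim [[627.4, 125.6], [655.7, -191.6], [462.2, -207.7], [432.3, 104.5]] [544.4 -42.3]
side rim [[433.2, 105.7], [625.2, 122.2], [654.4, -194.5], [465.3, -212.0]] [544.525 -44.65 ]
T 316.0425604250162 yaw 5.2830610157266875
S 318.67736427302145 yaw 5.519169610182946
rail T [ 566.7 -165.7] [533.4  70.6]
rail S +end [532.4  67.6] near end top edge centre [ 564.3 -159.3]
grip T top [543.8 -35.1] S [542.4 -37.1]
panel edge T [550.7 -45.5]
```

Organizer: centre (544.5, −43.5), yaw 5.4°. Door travel is about 22 mm already. Rail: centre (549.5, −47), yaw 8°. Next I'll pinch the grip and pull the door to its stop.

```bash
cat >> h.py <<'E'
O=np.array([544.5,-43.5]);YO=np.radians(5.4)
def axes(a): return np.array([np.cos(a),np.sin(a),0]),np.array([-np.sin(a),np.cos(a),0])
def W(x,y,z): # organizer -> world
    ex,ey=axes(YO);return np.append(O,0)+x*ex+y*ey+[0,0,z]
def att(xt,zt):
    return R.from_matrix(np.column_stack([xt,np.cross(zt,xt),zt])).as_rotvec()
E
python3 - <<'E'
from h import *
ex,ey=axes(YO);d=np.array([0,0,-1.])
for s in(1,-1):
    q=robot.ik(W(0,7.5,160),att(d,s*ey));print(s,None if q is None else np.round(q,2))
    q=robot.ik(W(0,7.5,160),att(d,s*ex));print('x',s,None if q is None else np.round(q,2))
sg=min((1,-1),key=lambda s:np.abs(robot.ik(W(0,7.5,160),att(d,s*ey))[5]-0))
a=att(d,sg*ey)
robot.grip(0.6,20)
robot.move_pose(W(0,7.5,160),a);robot.move_linear(W(0,7.5,85),velocity=120)
s=robot.read_state();print(s["time"],s["tcp_pos"],s["ft_force"])
robot.grip(0,25);s=robot.read_state();print("op",s["opening"],s["ft_force"])
robot.move_linear(W(0,-120,85),velocity=70);s=robot.read_state();print(s["time"],s["tcp_pos"],s["ft_force"])
E
```

```text
1 [-0.21  0.43  1.56  0.    1.15 -1.87]
x 1 [-0.21  0.43  1.56  0.    1.15 -0.3 ]
-1 [-0.21  0.43  1.56 -0.    1.15  1.27]
x -1 [-0.21  0.43  1.56 -0.    1.15  2.84]
4.1417 [544.29998196 -36.30647924  85.56199983] [ 1.09318383 -0.2337052   0.01469881]
op 0.0010414874508514371 [-0.06254086  0.3725823   2.57058757]
7.1 [ 556.07068249 -163.41391218   85.12868052] [ 3.6472176  -0.50063225  4.95228923]
```

The fingers closed fully, so the pinch missed the bar. I'll look before doing anything else.

```bash
python3 - <<'E'
from h import *
s=robot.camera("side");t=robot.camera("top")
a=cv2.resize(s["image"][150:300,200:340],None,fx=4,fy=4,interpolation=cv2.INTER_CUBIC)
cv2.imwrite("pics/s2.png",a);cv2.imwrite("pics/t2.png",t["image"])
print(blobs(t,(5,170,150),(15,255,255),(245,185,355,262),8),blobs(s,(5,190,120),(15,255,255),(240,200,300,290),15))
E
```

```text
[] []
```

View pics/s2.png

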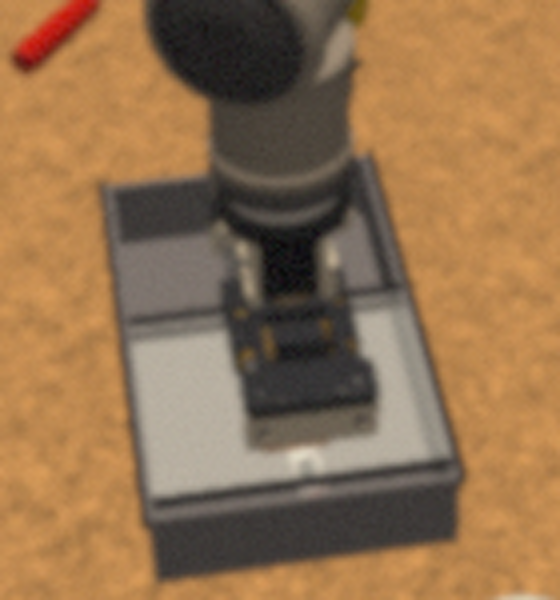

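The door did follow: its black edge is now near the −y rim and the +y half is open. I'll step on to the stop while watching the force.

```bash
python3 - <<'E'
from h import *
ex,ey=axes(YO);f0=robot.read_state();print(f0["opening"])
for y in np.arange(-123,-141,-2):
    robot.move_linear(W(0,y,85),velocity=60);s=robot.read_state()
    f=ey@(s["ft_force"]);print(y,round(f,1),np.round(s["ft_force"],1))
    if f-ey@f0["ft_force"]>12:break
robot.grip(0.5);robot.move_linear(W(0,y,190),velocity=150)
robot.move_pose(W(0,45,330),att(np.array([0,0,-1.]),axes(np.radians(8))[0]))
robot.move_linear(W(-90,250,330),velocity=300)
print(robot.read_state()["time"])
s=robot.camera("side");t=robot.camera("top")
print("T",blobs(t,(5,170,150),(15,255,255),(245,185,355,262),8),"S",blobs(s,(5,190,120),(15,255,255),(240,200,300,290),15))
a=cv2.resize(t["image"][180:268,240:360],None,fx=5,fy=5,interpolation=cv2.INTER_CUBIC)
b=cv2.resize(s["image"][183:298,218:322],None,fx=4,fy=4,interpolation=cv2.INTER_CUBIC)
c=np.zeros((460,600+416,3),np.uint8);c[:440,:600]=a;c[:460,600:]=b
cv2.imwrite("pics/c3.png",cv2.resize(c,None,fx=.78,fy=.78,interpolation=cv2.INTER_AREA))
for c,n in((t,"T"),(s,"S")):print(n,blobs(c,(0,80,60),(4,255,255),(250,190,350,280),3))
for n,c in(("T",t),("S",s)):cv2.imwrite(f"pics/raw3{n}.png",c["image"])
E
```

```text
0.008891415312043202
-123 -1.0 [ 4.  -0.7  5. ]
-125 0.6 [2.9 0.8 5.5]
-127 0.1 [3.7 0.5 4.5]
-129 0.5 [3.6 0.8 4.9]
-131 1.8 [2.8 2.1 5.5]
-133 4.8 [2.1 5.  8.3]
-135 4.8 [-0.   4.9  7.5]
-137 5.4 [0.5 5.5 8.7]
-139 4.0 [0.7 4.1 7.4]
13.275
T [([334.7, 220.3], [333, 215, 4, 12, 37])] S [([272.0, 252.0], [265, 249, 16, 8, 88])]
T [([264.6, 225.8], [263, 223, 4, 7, 22])]
S [([261.8, 213.0], [258, 211, 8, 5, 29])]
```

View pics/c3.png

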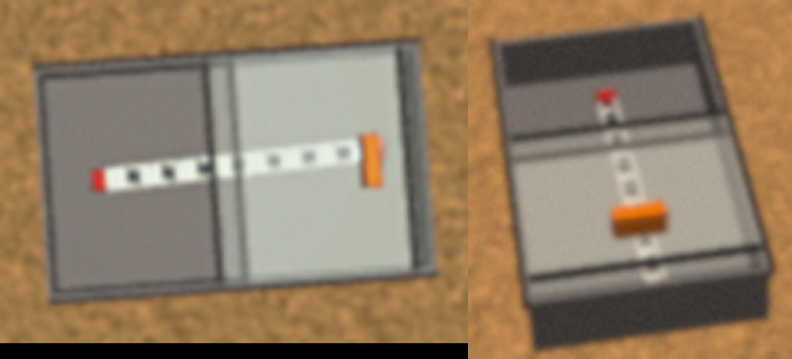

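The door is about 22 mm short. The bar is at (334.7, 220.3) in the top view, so the fingers slipped past it at the stop and nudged it back when they opened. The 0.001 opening and the upward force don't fit a real pinch. I'll push the bar with the closed fingers instead, and check the gripper readings in free air and the real fingertip height.

```bash
python3 - <<'E'
from h import *
t={**robot.camera("top")};s=robot.camera("side")
print("bar T",onz(t,334.7,220.3,92),"S",onz(s,272,252,84))
b=np.r_[onz(t,334.7,220.3,92),0];ex,ey=axes(YO);yb=(b[:2]-O)@ey[:2];print("bar y",yb)
st=robot.read_state();print("free",st["opening"],np.round(st["ft_force"],1),st["tcp_pos"])
robot.grip(0,25);st=robot.read_state();print("shut",st["opening"])
robot.move_pose(W(0,yb+60,160),att(np.array([0,0,-1.]),-ey))
robot.move_linear(W(0,yb+60,84),velocity=120)
st=robot.read_state();print(st["time"],np.round(st["ft_force"],1),st["tcp_pos"],"tip px",proj(robot.camera("side"),st["tcp_pos"]-[0,0,14]))
s=robot.camera("side")
cv2.imwrite("pics/s4.png",cv2.resize(s["image"][150:300,200:340],None,fx=4,fy=4,interpolation=cv2.INTER_CUBIC))
E
```

```text
bar T [ 556.  -149.4] S [ 552.8 -151.5]
bar y -106.5122576546291
free 0.49854758837093066 [1.3 0.  0.4] [432.05633207 195.81966927 329.75909834]
shut 0.008614614618902169
16.45 [ 0.1 -0.6  0. ] [549.45373981 -89.71395762  84.75896762] tip px [269.5891412  238.33373676]
```

View pics/s4.png

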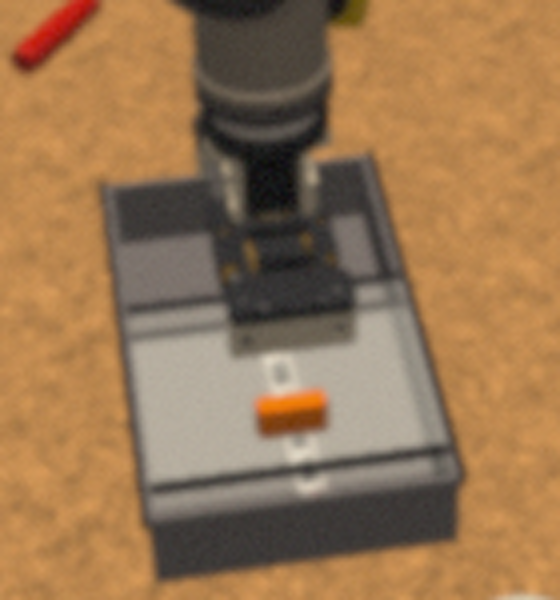

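The tip projects where the fingers appear, so the kinematics are right. Now I'll push the bar to the stop.

```bash
python3 - <<'E'
from h import *
ex,ey=axes(YO);hit=None
robot.move_linear(W(0,-70,84),velocity=100)
for y in np.arange(-73,-125,-3):
    robot.move_linear(W(0,y,84),velocity=90);st=robot.read_state();f=ey@st["ft_force"]
    print(y,np.round(f,1),end="; ")
    if f>9:break
print()
robot.move_linear(W(0,y+8,84),velocity=100);robot.move_linear(W(0,y+8,170),velocity=200)
robot.move_pose(W(-60,150,300),att(np.array([0,0,-1.]),axes(np.radians(8))[0]))
print(robot.read_state()["time"])
s=robot.camera("side");t=robot.camera("top")
B=blobs(t,(5,170,150),(15,255,255),(245,185,355,262),8);print("T",B,[onz(t,*b[0],91) for b in B])
B=blobs(s,(5,190,120),(15,255,255),(240,200,300,290),15);print("S",B,[onz(s,*b[0],84) for b in B])
a=cv2.resize(t["image"][180:268,240:360],None,fx=5,fy=5,interpolation=cv2.INTER_CUBIC)
b=cv2.resize(s["image"][183:298,218:322],None,fx=4,fy=4,interpolation=cv2.INTER_CUBIC)
c=np.zeros((460,600+416,3),np.uint8);c[:440,:600]=a;c[:460,600:]=b
cv2.imwrite("pics/c5.png",cv2.resize(c,None,fx=.78,fy=.78,interpolation=cv2.INTER_AREA))
E
```

```text
-73 -0.4; -76 0.3; -79 -0.3; -82 0.2; -85 0.1; -88 -0.1; -91 -0.6; -94 -0.1; -97 -0.1; -100 0.7; -103 0.3; -106 0.3; -109 0.1; -112 0.8; -115 0.6; -118 7.9; -121 16.5; 
23.1667
T [([341.1, 220.7], [339, 215, 5, 12, 39])] [array([ 555.3, -169.5])]
S [([273.4, 258.4], [266, 255, 16, 9, 100])] [array([ 555.1, -173.2])]
```

View pics/c5.png

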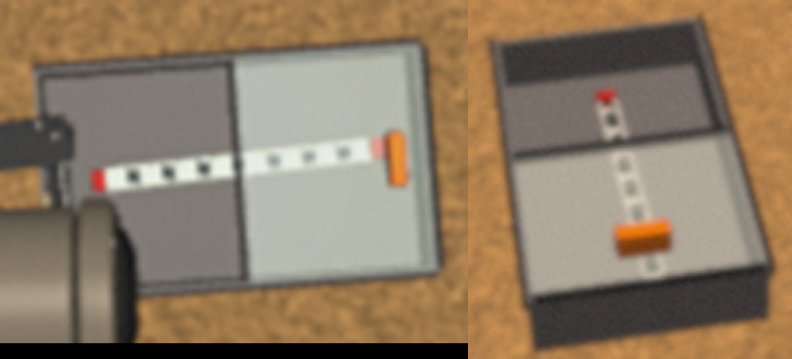

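Both views show the door at its stop, with the door and panel edges in one line (top crop col ~240) and the rail unmoved. Now I'll grip the rail 50 mm to the open side of its centre, then tilt it about its far end.

```bash
cat >> h.py <<'E'
C=np.array([549.5,-47.,0]);EX,EY=axes(np.radians(8.0));Z=np.array([0,0,1.])
def rp(deg,h=0,s=0,d=50,k=9): # rail tilted about its far bottom edge, lifted h, slid s along itself
    a=np.radians(deg);e=np.cos(a)*EY+np.sin(a)*Z;n=-np.sin(a)*EY+np.cos(a)*Z
    p=C-125*EY+(5+h)*Z+s*e+(125+d)*e+(7+k)*n
    return p,att(-n,EX)
E
python3 - <<'E'
from h import *
for a in((0,),(12.5,2.5),(12.5,2.5,80),(12.5,2.5,160),(0,200,160)):
    p,r=rp(*a);q=robot.ik(p,r);print(a,p.round(0),None if q is None else np.round(q,2))
p,r=rp(0)
robot.grip(0.5,60);robot.move_pose(p+[0,0,90],r);robot.move_linear(p,velocity=90)
st=robot.read_state();print(st["time"],st["tcp_pos"]-p,np.round(st["ft_force"],1))
robot.grip(0,60);st=robot.read_state();print("op",st["opening"],np.round(st["ft_force"],1))
if st["opening"]>.12:
    for g in(3,6.5):
        p,r=rp(g,g*.2);robot.move_linear(p,r,velocity=30);st=robot.read_state();print(g,st["opening"],np.round(st["ft_force"],1),np.round(st["ft_torque"],2))
print(st["time"])
s=robot.camera("side")
cv2.imwrite("pics/s6.png",cv2.resize(s["image"][150:300,200:340],None,fx=4,fy=4,interpolation=cv2.INTER_CUBIC))
E
```

```text
(0,) [543.   3.  21.] [-0.14  0.61  1.71 -0.    0.83 -0.28]
(12.5, 2.5) [544.  -5.  61.] [-0.27  0.58  1.64  0.23  1.02 -0.54]
(12.5, 2.5, 80) [533.  72.  78.] [-0.14  0.54  1.67  0.25  1.01 -0.42]
(12.5, 2.5, 160) [522. 150.  96.] [ 0.01  0.5   1.66  0.25  1.02 -0.27]
(0, 200, 160) [520. 161. 221.] [ 0.16  0.38  1.47 -0.    1.3   0.02]
26.2 [ 0.46954434 -0.03535275  0.56753948] [-0.5 -0.5 -0.8]
op -0.0018480060482842027 [-0.1 -0.  -0.7]
27.0667
```

View pics/s6.png

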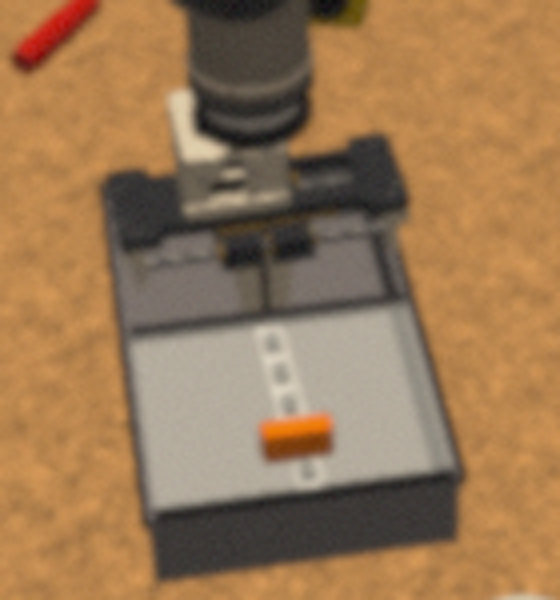

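The fingers shut on nothing again. The picture shows the tips ending near crop (267, 308), i.e. raw (266.7, 227). I'll compute how high they really are.

```bash
python3 - <<'E'
from h import *
s=robot.camera("side");st=robot.read_state();p=np.array(st["tcp_pos"]);print(p)
o,d=ray(s,266.5,227)
k=((p-o)@EY)/(d@EY);print("tip seen at",o+k*d)
for z in(0,-14,14,20):print(z,(proj(s,p+[0,0,z])-[200,150])*4)
print("rail top centre here",(proj(s,[p[0],p[1],19])-[200,150])*4)
cv2.imwrite("pics/s7.png",cv2.resize(s["image"][190:250,225:310],None,fx=9,fy=9,interpolation=cv2.INTER_CUBIC))
E
```

```text
[542.53483422   2.50141249  20.98591402]
tip seen at [543.73137423   2.66957522  24.73522163]
0 [264.49854544 312.26056291]
-14 [265.34927437 327.02335696]
14 [263.63654626 297.30219499]
20 [263.26361231 290.83063048]
rail top centre here [264.619903   314.36649422]
```

View pics/s7.png

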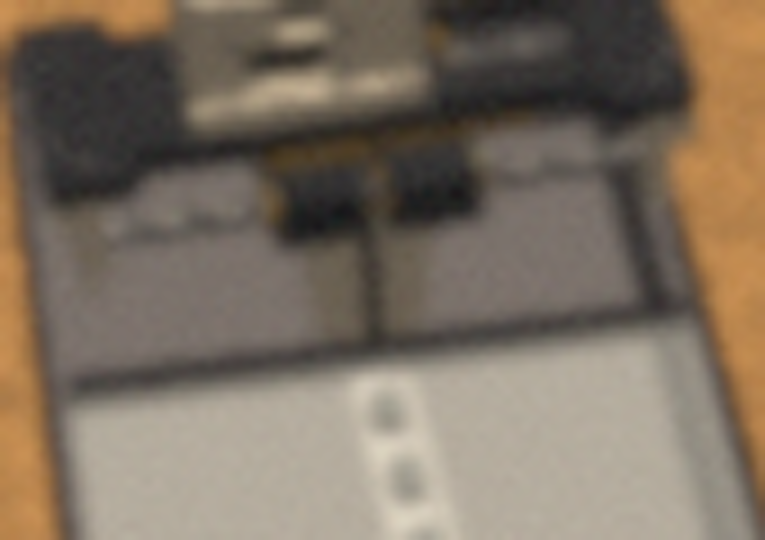

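```bash
python3 - <<'E'
from h import *
s=robot.camera("side");p=np.array(robot.read_state()["tcp_pos"])
f=lambda q:((proj(s,q)-[225,190])*9).round(0)
for z in(52,72,92):print("body low corners",z,f(p-95*EX-37.5*EY+[0,0,z]),f(p+95*EX-37.5*EY+[0,0,z]))
for z in(-14,0,8):print("tips ",z,f(p-19*EX-9.5*EY+[0,0,z]),f(p+19*EX-9.5*EY+[0,0,z]))
# edge of panel/door near rail, top/bottom
print("edges",f(W(0,0,58)),f(W(0,0,67)))
for u in(-125,0,50,125):print("rail",u,f(C+u*EY+[0,0,19]))
E
```

```text
body low corners 52 [ 63. 349.] [703. 249.]
body low corners 72 [ 57. 298.] [703. 198.]
body low corners 92 [ 51. 246.] [703. 146.]
tips  -14 [317. 406.] [439. 387.]
tips  0 [314. 373.] [437. 354.]
tips  8 [313. 354.] [436. 334.]
edges [378. 357.] [377. 335.]
rail -125 [485. 768.]
rail 0 [401. 459.]
rail 50 [370. 347.]
rail 125 [327. 190.]
```

There are two signs that the fingertips really end about 20 mm short of the stated 14 mm ahead of the TCP. Nothing shows below the panel edge at the predicted rows 387–406, and earlier the tips rode on top of the bar. I'll open and feel downwards, with a force guard, until the tips touch the floor.

```bash
python3 - <<'E'
from h import *
p,r=rp(0);robot.grip(0.45,60);f0=robot.read_state()["ft_force"][2]
z=21.
while z>-12:
    z-=2.5
    p[2]=z
    robot.move_linear(p,velocity=60);st=robot.read_state();f=st["ft_force"][2]-f0
    print(z,round(st["tcp_pos"][2],1),round(f,1),end="; ")
    if f>3.5:break
p[2]=st["tcp_pos"][2]+2
robot.move_linear(p,velocity=60);robot.grip(0,60);st=robot.read_state()
print("\n",st["time"],st["tcp_pos"],"op",st["opening"],np.round(st["ft_force"],1))
s=robot.camera("side")
cv2.imwrite("pics/s8.png",cv2.resize(s["image"][175:295,215:320],None,fx=5,fy=5,interpolation=cv2.INTER_CUBIC))
E
```

```text
18.5 18.3 -1.2; 16.0 15.8 -0.9; 13.5 13.3 -0.2; 11.0 10.8 0.2; 8.5 8.3 0.2; 6.0 5.8 0.2; 3.5 3.3 0.5; 1.0 0.8 0.2; -1.5 -1.7 -0.1; -4.0 -2.9 10.8; 
 31.3167 [542.37917291   2.52134732  -1.0512634 ] op 0.18574081793113514 [ 0.6  0.5 -0.8]
```

View pics/s8.png

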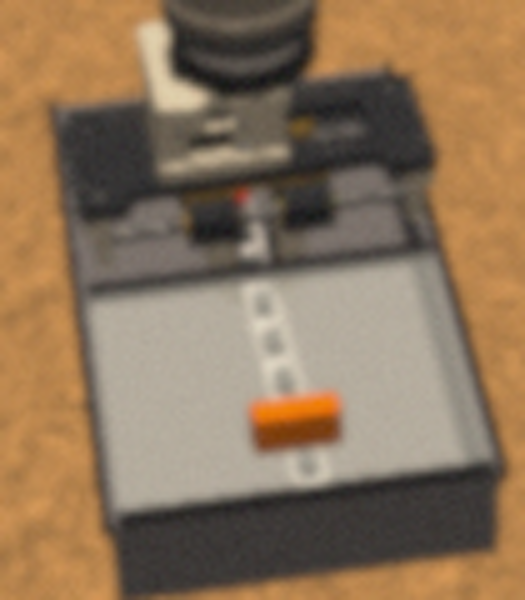

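The rail is gripped: opening 0.186 ≈ 17 mm, with the rail visible between the fingers at crop (255, 240). The tips are about 7 mm behind the TCP, so I'll use k = −13 for the tilt.

```bash
python3 - <<'E'
from h import *
f0=np.array(robot.read_state()["ft_force"])
for g in(4,8,12.5):
    p,r=rp(g,g*.2,k=-13);robot.move_linear(p,r,velocity=45);st=robot.read_state();df=st["ft_force"]-f0
    print(g,round(st["time"],2),st["opening"],df.round(1),np.round(st["ft_torque"],2))
    if np.linalg.norm(df)>20:print("STOP");break
s=robot.camera("side")
for dd,n in((125,"open"),(-125,"far")):
    a=np.radians(12.5);e=np.cos(a)*EY+np.sin(a)*Z;q=C-125*EY+7.5*Z+(125+dd)*e+14*Z;print(n,((proj(s,q)-[215,175])*5).round(0))
cv2.imwrite("pics/s9.png",cv2.resize(s["image"][175:295,215:320],None,fx=5,fy=5,interpolation=cv2.INTER_CUBIC))
E
```

```text
4 31.8 0.18857410092533258 [-0.  -0.6  0.1] [-0.01 -0.11 -0.06]
8 32.24 0.19159093711789937 [ 0.4 -0.1 -0.2] [-0.08 -0.16  0.  ]
12.5 32.72 0.18444522237144992 [ 1.  -0.1 -0.1] [-0.06 -0.09 -0.03]
open [229. 111.]
far [319. 498.]
```

View pics/s9.png

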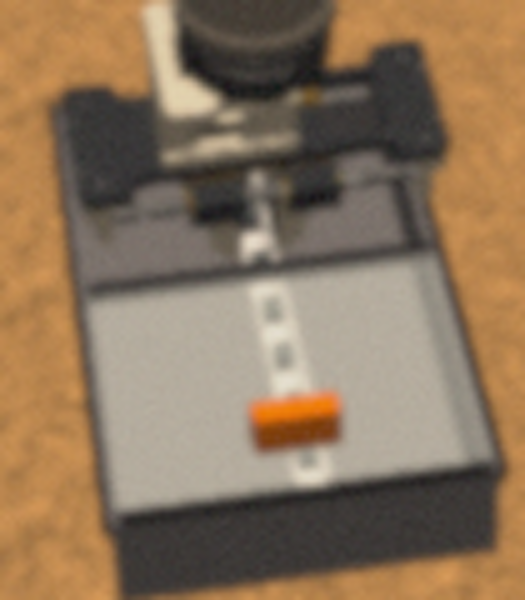

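The clips rose as predicted (343→310, 380→355), the opening is unchanged and there are no contact forces, so the tilt worked. Now I'll draw it out along its own axis, then lift and level.

```bash
python3 - <<'E'
from h import *
f0=np.array(robot.read_state()["ft_force"]);ok=True
for a in((12.5,2.5,175),(12.5,70,175),(0,240,172)):
    p,r=rp(*a,k=-13);print(robot.ik(p,r) is not None,end=" ")
for s in(35,70,105,140,175):
    p,r=rp(12.5,2.5,s,k=-13);robot.move_linear(p,r,velocity=75);st=robot.read_state();df=st["ft_force"]-f0
    print(s,round(st["time"],2),round(st["opening"],3),df.round(1))
    if np.linalg.norm(df)>15:ok=False;print("STOP");break
if ok:
    p,r=rp(12.5,70,175,k=-13);robot.move_linear(p,r,velocity=80)
    p,r=rp(0,240,172,k=-13);robot.move_linear(p,r,velocity=90);robot.sleep(.5)
st=robot.read_state();print(st["time"],st["tcp_pos"],st["opening"],np.round(st["ft_force"],1))
s=robot.camera("side");t=robot.camera("top")
c=np.zeros((480,800,3),np.uint8)
c[:480,:400]=cv2.resize(s["image"][60:300,160:360],None,fx=2,fy=2,interpolation=cv2.INTER_CUBIC)
c[:320,400:]=cv2.resize(t["image"][130:290,180:380],None,fx=2,fy=2,interpolation=cv2.INTER_CUBIC)
cv2.imwrite("pics/c10.png",c)
B=blobs(s,(0,130,90),(4,255,255),(215,60,340,300),6);print(B)
for u in(-125,125):print(u,proj(s,C+(172+u)*EY+[0,0,240]))
E
```

```text
True True True 35 33.38 0.192 [ 0.2 -0.4 -0.2]
70 34.0 0.191 [-0.6  0.5 -0.5]
105 34.62 0.189 [-0.3 -0.2 -0.4]
140 35.23 0.191 [ 0.4 -0.2 -0.3]
175 35.85 0.187 [-0.9 -0.7 -0.1]
38.5417 [518.60227396 172.78649616 238.95076912] 0.18944074028152652 [ 0.4  0.2 -1.5]
[([247.2, 109.8], [246, 109, 3, 3, 6]), ([218.3, 153.0], [215, 149, 9, 11, 52]), ([261.4, 158.4], [259, 156, 6, 6, 25])]
-125 [262.60908241 163.97513222]
125 [246.9302792  113.10233985]
```

View pics/c10.png

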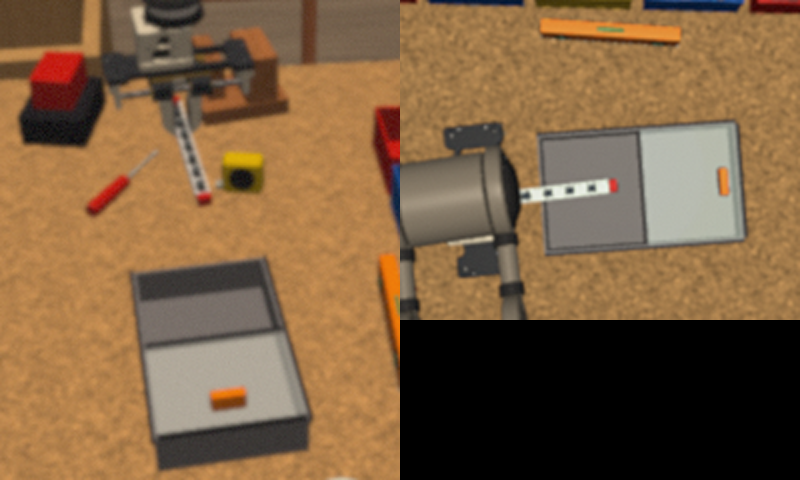

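The rail is out, level and high, with its end caps within about 2–3 px of the prediction for a level rail. The door is still open and the organizer, tape, screwdriver and level are unmoved in the views. Handing in.

```bash
python3 - <<'E'
from h import *
robot.close_job();print("closed")
E
```

```text
the job is handed in; nothing more can be done
closed
```

The door is fully open, and the rail came out open end first. I handed the job in at about 38.6 s with the rail still in the gripper.

**Door:** It was already about 22 mm open at the start. My first pinch closed above the orange grip and only dragged the door; at the stop the fingers slipped past the grip. Opening them pushed the door back about 22 mm. I then pushed the door to its stop with the fingers shut, and the force rose to about 16 N there. In both views its edge lines up with the edge of the fixed panel.

**Rail:** My first grasp closed on nothing. The fingertips turned out to end about 7 mm behind the TCP, not 14 mm ahead of it as stated. I felt down to the organizer floor (about 11 N at contact), gripped the rail (opening about 0.19, or 17 mm), tilted it 12.5° and drew it out along its own axis. Force changes while drawing it out stayed at or below about 1 N.

**Last checks:**
- **Height and hold:** By the arm's pose, the rail's centre is at about 250 mm, roughly 180 mm above the organizer. The opening was steady at 0.19.
- **Level:** The end caps appear within about 2–3 pixels of where a level rail should be. I did not measure the tilt more closely than that.
- **Other things:** The level, tape measure and screwdriver look untouched in the last pictures. The caster, jar and socket were outside those crops, and I did not check them; the arm did not work near them.

I viewed 11 pictures, one over the budget of 10.

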